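# Set the stone-setting board and hang its template

### The arm

A 6-joint arm with a two-finger parallel gripper is mounted at the origin on the work surface. World frame = base frame: x ahead of the robot, y to its left, z up, the work surface at z = 0. Lengths are in m, angles in rad, forces in N, time in s.
With the tool pointing down it reaches from about 0.35 to 0.85 m from the base axis. Payload 8.1 kg.
Tool frame: the origin (TCP) lies on the centre line of the jaws, within the pads' length; the fingertips stand 17 mm ahead of it and the grasp point (between the pads) lies 2 mm behind it; z points along the fingers, y is the line along which they close (so a half turn about z gives the same grasp; the last joint's range is limited). The gripper opens to 93 mm and grips with 3 to 60 N. Pads are 15 mm wide; open, the fingers measure 128 mm over their backs; the gripper's body (75 mm by 188 mm) begins 65 mm behind the grasp point.
Start: joints at [1.136, 0.13, 1.488, -0, 1.523, -0.085], TCP at [0.206, 0.564, 0.236] pointing down, gripper open.
Joint ranges: [-2.96, 2.96], [-0.89, 2.26], [0.02, 2.5], [-1.34, 4.48], [0, 2.73], [-2.66, 2.66]. Speed limits (rad/s): [2.39, 2.39, 2.79, 3.14, 3.14, 3.14].

### API

Orientations are given as a rotation vector (axis times angle).
In Python, from plant import telemetry, viewer, order gives the robot as it stands.
- The arm moves only by the tool send_rows, never from a script. Its argument "plan" is a list that holds one entry, the list of rows, each a list of 5 numbers: the closure, from -1 (fully open) to 1 (shut), then the shift along the world's x, y, z normalised to -1 to 1, where 1 is 0.2 m, then the turn about the world's z normalised to -1 to 1, where 1 is 60 degrees. A call has 1 to 20 rows; each row is the pose to reach, as a shift and turn from the pose commanded when the call began; what a row does not reach only later rows make up. A row lasts 1/12 s, in which the tool goes at most 41.7 mm and 7.16 degrees, less where a joint would pass 70% of its speed; a pose out of reach is approached as far as the arm can. A call with a number of a shift or a turn outside -1 to 1 is refused whole. A call with a gripper value outside its range is refused whole. The fingers move at their own pace and stop on an object; "force" is the grip in N (left out, the last holds). Time passes only in rows, so rows that repeat a pose let the fingers close. It gives the time, the measured TCP pose, the force, the opening and the grip force at its end, in the units of the state.
- telemetry.read_state(): the state, without advancing time (a new reading comes with each control period).
- viewer.read_camera(name): name is "scene" or "top" or "wrist"; returns (picture, depth): 384x512x3 uint8, blue, green, red; 384x512 float32, m along the optical axis (not along the pixel's ray), 0 where there is no reading.
- viewer.calibration(name): a dict with "camera_matrix" (3x3 intrinsics, pixels), "dist_coeffs" ([k1, k2, p1, p2, k3] as OpenCV has them; the pictures are not rectified), "extrinsics" (4x4, takes a point from camera to world coordinates); the wrist camera has in their place "hand_eye" (4x4, takes a point from camera to tool coordinates, whose origin is the TCP and whose axes are the flange's). Camera axes: x right, y up, looking along -z (the intrinsics and any distortion apply to the point x, -y, -z); pixel columns grow to the right and rows downward; lengths in m; the calibration is good to about 2 mm. A picture is of the moment at which its call begins: read the wrist's pose just before it. calibration takes no time and is no camera call.
- order.close_job(): hands the job in; it is judged then, once.
The state is a dict: "t": time; "q": joint angles; "dq": joint speeds; "joint_torque": joint torques, N m; "tool_pos": TCP position; "orientation": TCP orientation; "force": force on the tool from outside, world axes, zero at the start; "wrist_torque": the same for the moment, N m; "opening": finger opening in m; "gripper_force": force on a finger pad.
Only numpy, scipy, OpenCV 4.12 (cv2) and the standard library are available. Lean on these libraries where they do the work, as an engineer would, in place of code of your own. Each camera call takes 0.05 s, during which the arm holds its last target. There are 200 camera calls.

### The job

Get the black ribbed board ready for stone setting: swivel and tilt it on its stand so that it slopes at 35 degrees, its steel bar at the high side and running parallel to the long edges of the white pad, and let go of it. Then take the aluminium template from the pad and hang it over the middle of that bar, its lip hooked down behind the bar and bearing against it, with the plate lying flat on the sloping board. Leave the jar, the rubber block and the screwdriver where they are.

Things in the scene. Friction and masses are not known exactly. Their poses are not given: they have to be found in the camera images.
- board (a joint): tilt of the black ribbed board (rad): 0 = level, 0.611 = 35 degrees, up to 1.1; growing raises the bar side. Friction hinge (about 0.6 N m), stays where left. The hinge line is level, through the board's middle. Board 150 mm up the slope x 180 mm wide x 8 mm thick, faces 4 mm to each side of the hinge line.
- turntable (a joint): swivel of the board about the upright axis of its round steel stand (rad, anticlockwise seen from above, -1.1 to 1.1, 0 = in line with the stand). Friction about 0.5 N m, stays where it is left. The axis goes through board_hinge.
- board_hinge (a point): middle of the tilt hinge, on the swivel axis, 94 mm above the table. Axes turn with the board: x up the slope towards the bar (roughly towards the robot), y along the hinge, z out of the ribbed face.
- board_bar (a point): middle of the axis of the round steel bar (10 mm diameter, 200 mm long) at the board's high edge, 115 mm from the hinge line and 1 mm below the board's mid-plane: its top is flush with the ribbed face. A 35 mm gap separates it from the board's edge, bridged by side arms 186 mm apart. Axes as board_hinge.
- pad: white rigid work pad fixed to the bench, 160 mm (x) x 220 mm (y, the long edges) x 30 mm high; origin under its centre, its x axis towards the robot (within 15 degrees).
- template: loose aluminium template, 0.1 to 0.2 kg: plate 120 (x) x 100 (y) x 4 mm with small round cells; origin at the centre of its underside. Grip fin at the centre: 12 mm thick (x), 44 mm long (y), top 40 mm above the underside. At the +x edge a lip 4 mm thick, 70 mm wide reaches 16 mm below the underside. Starts flat on the pad, lip beyond the pad's edge nearest the robot.
- template_lip (a point): on the template: middle of the lip's inner face where it meets the plate's underside, 56 mm from the origin along x. Axes as the template.
- jar: glass jar with orange cap, 52 mm diameter, 55 mm high, standing on the bench; origin under its centre. To be left alone.
- block: dark rubber block 30 x 45 x 14 mm lying on the pad; origin under its centre. To be left alone.
- driver: screwdriver 130 mm long lying on the bench between stand and pad, along its x axis. To be left alone.
There are look-alikes about, which are no part of the job. There is more than one size of the template; the one meant has the size given above.

How it is judged:
On the way, in this order (a step that is already met when the one before it is completed fails the run):
1. board set: slope 35 degrees and bar parallel to the pad's long edges, each within 5 degrees, and let go (value of joint board between 0.524 and 0.698 rad and angle between the y axis of board_bar and the y axis of pad, either way round below 0.087 rad and contact force between the fingers and anything else below 0.3 N), for 0.2 s.
2. template hung over the bar, lip behind it and against it, plate flat on the board (x of template_lip in the frame of board_bar between 0.002 and 0.01 m and y of template_lip in the frame of board_bar between -0.03 and 0.03 m and z of template_lip in the frame of board_bar between 0.001 and 0.009 m and angle between the z axis of template and the z axis of board_bar, either way round below 0.09 rad and angle between the y axis of template and the y axis of board_bar, either way round below 0.12 rad), for 0.2 s.
At the end, for the whole second after the job is handed in: Board slope 35 degrees and bar parallel to the pad's long edges, each within 5 degrees; template at rest on the board (5 degrees of flat, 7 of square, 4 mm of touching), lip behind the bar with at most 5 mm gap, within 30 mm of the bar's middle; bystanders in place (all of step 2 and value of joint board between 0.524 and 0.698 rad and angle between the y axis of board_bar and the y axis of pad, either way round below 0.087 rad and linear speed of template below 0.01 m/s).
It fails at once if the jar was moved by more than 20 mm (distance of jar from where it was at the start of the episode above 0.02 m).
It fails at once if the rubber block was moved by more than 20 mm (distance of block from where it was at the start of the episode above 0.02 m).
It fails at once if the screwdriver was moved by more than 20 mm (distance of driver from where it was at the start of the episode above 0.02 m).
It also fails if it takes over 56 s, if anything falls off the work surface, if the arm or the gripper's body presses on something with over 40 N, if the wrist force passes 120 N, or if a joint passes its speed limit or range.

## Working session

There is one attempt and no reset: what is moved stays moved. The work goes in short steps, Python scripts to look and compute and a tool call to move; the robot and the scene stay as the last step left them, time stands still between calls to the robot, and variables do not carry over. Pictures are saved under pics/ and viewed, at most 10 in all, crops included, and the job is handed in when it is done.

Besides the shell and the picture viewer there is one more tool, called after "Call:" as name(argument=value, ...), one argument or row to a line, values as JSON. send_rows: Moves the arm, as the interface text tells. Scaled input: -1 to 1 covers 0.2 m each way for a shift and 60 degrees each way for a turn. Its arguments: {"type":"object","properties":{"plan":{"type":"array"},"force":{"type":"number"}},"required":["plan"]}

```bash
mkdir -p pics; ls; python3 - <<'E'
from plant import telemetry, viewer, order
import cv2,numpy as np
s=telemetry.read_state(); print({k:np.round(v,3).tolist() for k,v in s.items()})
for n in("scene","top"):
    p,d=viewer.read_camera(n); np.savez(f"{n}0.npz",p=p,d=d); cv2.imwrite(f"pics/{n}0.png",p)
    c=viewer.calibration(n); print(n,{k:np.round(v,4).tolist() for k,v in c.items()})
print({k:np.round(v,4).tolist() for k,v in viewer.calibration("wrist").items()})
a=cv2.imread("pics/scene0.png");b=cv2.imread("pics/top0.png")
E
```

```text
pics
{'t': 0.0, 'q': [1.136, 0.131, 1.489, -0.0, 1.523, -0.085], 'dq': [-0.0, 0.001, -0.001, -0.0, -0.001, 0.002], 'joint_torque': [-0.0, -55.984, -49.176, 0.077, 0.035, -0.0], 'tool_pos': [0.205, 0.563, 0.235], 'orientation': [-0.547, -3.093, 0.003], 'force': [-0.454, -0.551, -0.858], 'wrist_torque': [-0.009, 0.06, 0.028], 'gripper_force': 0.0, 'opening': 0.093}
scene {'camera_matrix': [[387.9243, 0.0, 253.3904], [0.0, 387.9243, 190.5982], [0.0, 0.0, 1.0]], 'dist_coeffs': [-0.0589, 0.0, 0.0, 0.0, 0.0], 'extrinsics': [[-0.6883, -0.5525, 0.4701, 1.0675], [0.7254, -0.5177, 0.4536, 0.61], [-0.0072, 0.6532, 0.7571, 0.911], [0.0, 0.0, 0.0, 1.0]]}
top {'camera_matrix': [[438.755, 0.0, 263.4179], [0.0, 438.755, 192.2224], [0.0, 0.0, 1.0]], 'dist_coeffs': [0.0037, 0.0, 0.0, 0.0, 0.0], 'extrinsics': [[0.0239, 0.9852, -0.1696, 0.3721], [-0.9997, 0.0237, -0.0033, 0.1036], [0.0008, 0.1696, 0.9855, 1.0954], [0.0, 0.0, 0.0, 1.0]]}
{'camera_matrix': [[269.2367, 0.0, 257.6579], [0.0, 269.2367, 192.0427], [0.0, 0.0, 1.0]], 'dist_coeffs': [-0.045, 0.0, 0.0, 0.0, 0.0], 'hand_eye': [[0.001, 0.9676, 0.2524, 0.0699], [1.0, -0.001, -0.0002, -0.0006], [0.0, 0.2524, -0.9676, -0.1493], [0.0, 0.0, 0.0, 1.0]]}
```

View pics/top0.png

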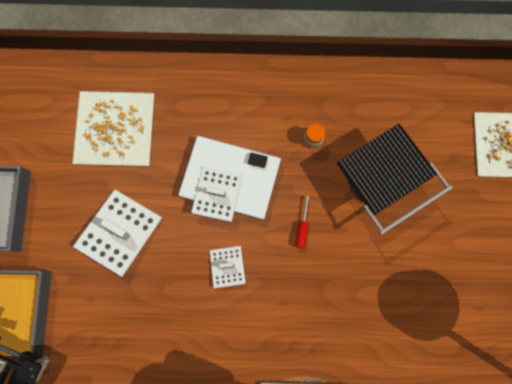

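View pics/scene0.png

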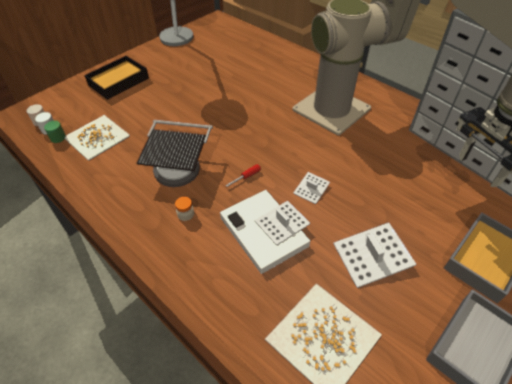

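The candidates in the top view are (217,193) on the pad at about 120x100 mm, (118,232) larger on the bench, and (228,267) smaller on the bench. The one on the pad fits, and I'll check its size. The board with its bar runs (383,229)-(450,186), the jar is at (315,135), the block at (257,160) and the driver at (303,222).

```bash
cat > h.py <<'E'
import numpy as np, cv2
from plant import telemetry, viewer
def cloud(n,d,T=None):
    c=viewer.calibration(n); K=np.array(c["camera_matrix"]); D=np.array(c["dist_coeffs"])
    T=np.array(c["extrinsics"]) if T is None else T
    h,w=d.shape; uv=np.stack(np.meshgrid(np.arange(w),np.arange(h)),-1).reshape(-1,1,2).astype(float)
    xy=cv2.undistortPoints(uv,K,D).reshape(h,w,2)
    P=np.stack([xy[...,0]*d,-xy[...,1]*d,-d],-1)
    P=P@T[:3,:3].T+T[:3,3]; P[d==0]=np.nan
    return P
def plane(P):
    c=np.median(P,0)
    for _ in range(4):
        n=np.linalg.svd(P-P.mean(0),full_matrices=False)[2][2]; r=abs((P-P.mean(0))@n); P=P[r<max(.002,2*r.std())]
    return P.mean(0), n*np.sign(n[2]), len(P)
def rect(P2):
    (c,s,a)=cv2.minAreaRect((P2*1000).astype(np.float32)); return np.round(c,1),np.round(s,1),round(a,1)
def yaw():
    s=telemetry.read_state(); R=cv2.Rodrigues(np.array(s["orientation"]))[0]; return R
E
python3 - <<'E'
from h import *
z=np.load("top0.npz");p,d=z["p"],z["d"]
P=cloud("top",d)
print("table z", np.nanmedian(P[250:330,280:360,2]))
hsv=cv2.cvtColor(p,cv2.COLOR_BGR2HSV)
# pad top
def box(m,x0,y0,x1,y1):
    q=np.zeros_like(m);q[y0:y1,x0:x1]=m[y0:y1,x0:x1];return q
Z=P[...,2]
m=box((Z>.022),170,125,290,228); A=P[m]; print("pad+tmpl",rect(A[:,:2]),np.percentile(A[:,2],[10,50,90,100]))
m2=box((Z>.0335)&(Z<.045)&(hsv[...,2]>90),180,160,245,228); print("tmpl hi",rect(P[m2][:,:2]),m2.sum())
m3=box(Z>.045,180,160,250,228); print("fin",rect(P[m3][:,:2]),m3.sum(),np.median(P[m3],0),P[m3][:,2].max())
for nm,b in(("big",(65,180,170,285)),("small",(200,240,255,295))):
    q=box(Z>.003,*b); print(nm,rect(P[q][:,:2]))
    q=box(Z>.014,*b); print(nm,'fin',rect(P[q][:,:2]),np.nanmax(P[q][:,2]))
# board
q=box((hsv[...,2]<75)&(Z>.04),330,115,460,240); 
c,n,k=plane(P[q]); print("board plane",c,n,k,"tilt",np.degrees(np.arccos(n[2])),"az",np.degrees(np.arctan2(n[1],n[0])),"med",np.median(P[q],0), rect(P[q][:,:2]))
q=box((Z>.04)&(hsv[...,2]>=75)&(hsv[...,1]<60),355,160,460,240); B=P[q]; print("bar",len(B)); 
import sys
vis=p.copy(); vis[q]=(0,0,255); vis[m2]=(0,255,0); vis[m3]=(255,0,0)
cv2.imwrite("pics/v.png",cv2.resize(vis[120:245,165:465],None,fx=2.6,fy=2.6,interpolation=cv2.INTER_NEAREST))
for (u,v) in((386,227),(400,218),(417,207),(432,197),(446,188)):
    w=P[v-3:v+4,u-3:u+4].reshape(-1,3); w=w[w[:,2]>.06]; print(u,v,len(w),np.median(w,0) if len(w) else 0)
R=yaw(); print(R.round(3))
print("jar",np.median(P[128:136,311:320].reshape(-1,3),0))
E
```

```text
table z -0.0013282833342593836
pad+tmpl (array([577.7, 196.4]), array([220.5, 192.6]), 75.8) [0.02639528 0.02976964 0.03461977 0.07252165]
tmpl hi (array([560.7, 216.7]), array([115.3, 152. ]), 85.5) 566
fin (array([576.4, 184.7]), array([ 38.2, 128. ]), 36.3) 120 [0.54836081 0.22110147 0.06796733] 0.07252165300334412
big (array([454. , 468.8]), array([258.5, 261. ]), 4.9)
big fin (array([432.8, 472.9]), array([142.3, 126.6]), 61.0) 0.07078836771096197
small (array([369.5, 191.4]), array([120.3, 128.8]), 5.3)
small fin (array([354.4, 189.2]), array([54. , 73.9]), 10.3) 0.04051205408803216
board plane [ 0.60751254 -0.17795464  0.09688348] [0.04264099 0.02871572 0.9986777 ] 3230 tilt 2.946796401116946 az 33.95750852702276 med [ 0.60622105 -0.17711462  0.0968449 ] (array([ 607.9, -177.6]), array([148.3, 181.4]), 33.6)
bar 645
386 227 31 [ 0.46745186 -0.17511654  0.10143253]
400 218 31 [ 0.48858722 -0.206633    0.10146586]
417 207 32 [ 0.51478059 -0.24556827  0.10169652]
432 197 31 [ 0.53888539 -0.28084262  0.10167675]
446 188 39 [ 0.56255318 -0.31391172  0.10076007]
[[-0.939  0.343 -0.001]
 [ 0.343  0.939 -0.001]
 [ 0.    -0.002 -1.   ]]
jar [ 0.7062466  -0.01660548  0.05334809]
```

View pics/v.png

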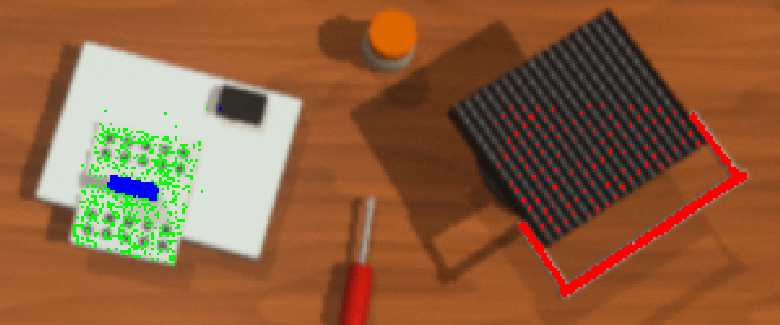

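The crop shows the pad at corners (87,42), (302,99), (260,258), (37,198). The template is on it with its fin at (133,188) and its lip hanging over the lower edge. The bar runs (567,290)-(742,177) and the board is nearly level. Next I'll get the exact directions.

```bash
cat >> h.py <<'E'
def ray(n,uv,z,T=None):
    c=viewer.calibration(n); K=np.array(c["camera_matrix"]); D=np.array(c["dist_coeffs"])
    T=np.array(c["extrinsics"]) if T is None else T
    xy=cv2.undistortPoints(np.array(uv,float).reshape(-1,1,2),K,D).reshape(-1,2)
    r=np.c_[xy[:,0],-xy[:,1],-np.ones(len(xy))]@T[:3,:3].T
    return T[:3,3]+r*((z-T[2,3])/r[:,2])[:,None]
E
python3 - <<'E'
from h import *
z=np.load("top0.npz");p,d=z["p"],z["d"]
f=lambda x,y:(165+x/2.6,120+y/2.6)
C=ray("top",[f(87,42),f(302,99),f(260,258),f(37,198)],.03); print(C.round(4), C.mean(0))
for a,b in((0,1),(3,2),(3,0),(2,1)):
    v=C[b]-C[a]; print(np.linalg.norm(v),np.degrees(np.arctan2(v[1],v[0])))
P=cloud("top",d);hsv=cv2.cvtColor(p,cv2.COLOR_BGR2HSV)
# refine long edge far: brightness columns
W=((hsv[...,2]>150)&(hsv[...,1]<45)).astype(np.uint8)
pts=[(u,135+np.argmax(W[135:175,u])) for u in range(205,276)]
l=cv2.fitLine(np.array(pts,np.float32),cv2.DIST_HUBER,0,.01,.01).ravel()
E=ray("top",[(l[2]-30*l[0],l[3]-30*l[1]),(l[2]+30*l[0],l[3]+30*l[1])],.03);v=E[1]-E[0];print("far edge az",np.degrees(np.arctan2(v[1],v[0])))
M=np.zeros(W.shape,bool);M[180:200,195:232]=1; m=M&(P[...,2]>.06); 
q=np.argwhere(m)[:,::-1]; F=ray("top",q,.07); print("fin",rect(F[:,:2]),rect(q.astype(float)/1000), P[m].mean(0), np.median(P[m][:,2]))
T=ray("top",[f(97,122),f(200,143),f(176,265),f(72,243)],.034);print("tmpl",T.round(4),T.mean(0))
for a,b in((0,1),(1,2),(2,3),(3,0)):
    v=T[b]-T[a];print(np.linalg.norm(v),np.degrees(np.arctan2(v[1],v[0])))
bar=ray("top",[f(567,290),f(742,177)],.098);print("bar ends",bar.round(4),bar.mean(0))
E
```

```text
[[0.6947 0.2741 0.03  ]
 [0.6429 0.065  0.03  ]
 [0.4887 0.1017 0.03  ]
 [0.5406 0.3139 0.03  ]] [0.59171768 0.18868354 0.03      ]
0.2154981640319817 -103.89626710663265
0.21846805692032367 -103.74879078797706
0.1591548326096108 -14.473990603888225
0.15859028672148967 -13.403324563378616
far edge az -104.21645120270864
fin (array([548.8, 221.1]), array([44.5, 12.5]), 78.7) (array([215.3, 191. ]), array([18.7,  5.2]), 12.5) [0.54899372 0.22138714 0.06835976] 0.06846884027719535
tmpl [[0.6147 0.2601 0.034 ]
 [0.5966 0.1613 0.034 ]
 [0.4798 0.1799 0.034 ]
 [0.4981 0.278  0.034 ]] [0.54728245 0.21982784 0.034     ]
0.10045989534901671 -100.36730657367518
0.11826445372998637 170.92997483351607
0.0997489905098314 79.41910018101254
0.11791100288534558 -8.720238272098971
bar ends [[ 0.4596 -0.1669  0.098 ]
 [ 0.5638 -0.3245  0.098 ]] [ 0.51167946 -0.24573782  0.098     ]
```

Pad long edges run at azimuth 76° and the bar at about -56°, so the board's x axis must turn from 214° to 166°. The template on the pad measures 118x100 mm, which confirms it. Its fin is at (0.549, 0.221) with its y axis at about 79°.

Now I'll move above the bar.

Call:
send_rows(
  plan=[
    [[-1,0.8,-1,0,-0.3],[-1,0.8,-1,0,-0.3],[-1,0.8,-1,0,-0.3],[-1,0.8,-1,0,-0.3],[-1,0.8,-1,0,-0.3],[-1,0.8,-1,0,-0.3],[-1,0.8,-1,0,-0.3],[-1,0.8,-1,0,-0.3]],
  ],
)

```text
t: 0.77
tool_pos: [0.3671, 0.3616, 0.2354]
orientation: [1.03, 2.968, -0.001]
force: [1.1, -0.2, 0.6]
opening: 0.0927
gripper_force: 0.0
```

Call:
send_rows(
  plan=[
    [[0.3,0.73,-1,0,-0.3],[0.3,0.73,-1,0,-0.3],[0.3,0.73,-1,0,-0.3],[0.3,0.73,-1,0,-0.3],[0.3,0.73,-1,0,-0.3],[0.3,0.73,-1,0,-0.3],[0.3,0.73,-1,0,-0.3],[0.3,0.73,-1,0,-0.3]],
  ],
)

```text
t: 1.43
tool_pos: [0.5119, 0.1635, 0.235]
orientation: [-1.479, -2.77, 0.0]
force: [-0.2, -0.5, 0.5]
opening: 0.0438
gripper_force: 0.0
```

Call:
send_rows(
  plan=[
    [[0.3,0,-1,0,0],[0.3,0,-1,0,0],[0.3,0,-1,0,0],[0.3,0,-1,0,0],[0.3,0,-1,0,0],[0.3,0,-1,0,0],[0.3,0,-1,0,0]],
  ],
)

```text
t: 2.02
tool_pos: [0.5114, -0.0354, 0.2355]
orientation: [-1.477, -2.772, -0.001]
force: [-0.9, 1.2, -0.2]
opening: 0.0328
gripper_force: 0.0
```

Call:
send_rows(
  plan=[
    [[0.3,0,-1,0,0],[0.3,0,-1,0,0],[0.3,0,-1,0,0],[0.3,0,-1,0,0],[0.3,0,-1,0,0],[0.3,0,-1,0,0],[0.3,0,-1,0,0]],
  ],
)

```text
t: 2.6
tool_pos: [0.5124, -0.235, 0.2352]
orientation: [-1.475, -2.772, -0.001]
force: [-0.8, 1.6, 0.4]
opening: 0.0326
gripper_force: 0.0
```

```bash
cat >> h.py <<'E'
def wristT():
    s=telemetry.read_state(); T=np.eye(4); T[:3,:3]=cv2.Rodrigues(np.array(s["orientation"]))[0]; T[:3,3]=s["tool_pos"]
    return T@np.array(viewer.calibration("wrist")["hand_eye"])
E
python3 - <<'E'
from h import *
T=wristT();p,d=viewer.read_camera("wrist");P=cloud("wrist",d,T);cv2.imwrite("pics/w1.png",p)
hsv=cv2.cvtColor(p,cv2.COLOR_BGR2HSV)
hz=np.array([.6075,-.178]);u=np.array([np.cos(np.radians(214)),np.sin(np.radians(214))])
q=P[...,:2]-hz; r=q@u; l=q@np.array([-u[1],u[0]])
m=(r>.09)&(r<.14)&(abs(l)<.07)&(P[...,2]>.07)&(P[...,2]<.12)
B=P[m];print(len(B),B.mean(0),B[:,2].max());
f=cv2.fitLine(B[:,:2].astype(np.float32),cv2.DIST_HUBER,0,.01,.001).ravel();print("bar az",np.degrees(np.arctan2(f[1],f[0])),f)
n=np.array([-f[1],f[0]]);print("dist hinge-bar",(f[2:]-hz)@n, "closest pt to hinge", hz+((f[2:]-hz)@n)*n)
m=(r>-.06)&(r<.06)&(abs(l)<.08)&(P[...,2]>.07)
c,nn,k=plane(P[m]);print(c,nn,k)
E
```

```text
1120 [ 0.51025615 -0.23978084  0.10311325] 0.10650601064923437
bar az -56.190155 [ 0.5564383  -0.8308889   0.5102562  -0.23978084]
dist hinge-bar -0.1151760495982417 closest pt to hinge [ 0.5118015  -0.24208837]
[ 0.57524364 -0.17514944  0.2465482 ] [0.59907891 0.78216328 0.17124561] 4221
```

View pics/w1.png

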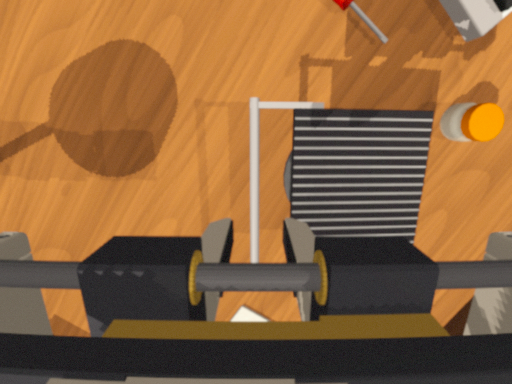

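The wrist view shows the bar at column 255, centred between the fingertips (218 to 297), and parallel to the pads. I'll lower and grip it.

Call:
send_rows(
  plan=[
    [[0.4,0,-0.035,-0.2,0],[0.4,0,-0.035,-0.4,0],[0.4,0,-0.035,-0.55,0],[0.4,0,-0.035,-0.65,0],[0.4,0,-0.035,-0.7,0],[0.4,0,-0.035,-0.7,0],[1,0,-0.035,-0.7,0],[1,0,-0.035,-0.7,0],[1,0,-0.035,-0.7,0],[1,0,-0.035,-0.7,0],[1,0,-0.035,-0.7,0],[1,0,-0.035,-0.7,0]],
  ],
  force=20,
)

```text
t: 3.65
tool_pos: [0.5134, -0.2436, 0.0977]
orientation: [1.474, 2.77, 0.002]
force: [4.9, 3.7, 4.9]
opening: 0.0095
gripper_force: 20.0
```

Call:
send_rows(
  plan=[
    [[1,0.003,0.002,0.045,0],[1,0.01,0.006,0.09,0],[1,0.018,0.012,0.13,0],[1,0.028,0.019,0.17,0],[1,0.04,0.028,0.21,0],[1,0.055,0.037,0.25,0],[1,0.07,0.046,0.285,0],[1,0.083,0.055,0.315,0],[1,0.083,0.055,0.315,0],[1,0.083,0.055,0.315,0]],
  ],
)

```text
t: 4.48
tool_pos: [0.529, -0.2319, 0.1595]
orientation: [1.475, 2.772, 0.001]
force: [4.5, 3.6, -0.6]
opening: 0.0089
gripper_force: 20.0
```

Call:
send_rows(
  plan=[
    [[1,-0.025,0.041,0,-0.097],[1,-0.025,0.041,0,-0.097],[1,-0.046,0.086,0,-0.197],[1,-0.046,0.086,0,-0.197],[1,-0.062,0.133,0,-0.297],[1,-0.062,0.133,0,-0.297],[1,-0.073,0.181,0,-0.397],[1,-0.073,0.181,0,-0.397],[1,-0.079,0.23,0,-0.497],[1,-0.079,0.23,0,-0.497],[1,-0.08,0.28,0,-0.597],[1,-0.08,0.28,0,-0.597],[1,-0.076,0.33,0,-0.697],[1,-0.076,0.33,0,-0.697],[1,-0.066,0.378,0,-0.797],[1,-0.066,0.378,0,-0.797],[1,-0.066,0.378,0,-0.797]],
  ],
)

```text
t: 5.9
tool_pos: [0.5149, -0.157, 0.1594]
orientation: [-2.465, -1.947, 0.0]
force: [-0.9, 1.0, 5.7]
opening: 0.0094
gripper_force: 20.0
```

```bash
cat > b.py <<'E'
from h import *
import sys
p,d=viewer.read_camera("top");np.savez("top1.npz",p=p,d=d);P=cloud("top",d);hsv=cv2.cvtColor(p,cv2.COLOR_BGR2HSV);cv2.imwrite("pics/"+sys.argv[1],p)
hz=np.array([.6075,-.178]);a=np.radians(166);u=np.array([np.cos(a),np.sin(a)])
q=P[...,:2]-hz; r=q@u; l=q@np.array([-u[1],u[0]])
m=(abs(r)<.05)&(abs(l)<.07)&(P[...,2]>.03)&(P[...,2]<.17)
c,n,k=plane(P[m]);print("plane",c.round(4),n.round(3),k,"tilt",np.degrees(np.arccos(n[2])),"az",np.degrees(np.arctan2(-n[1],-n[0]))%360,"z at hinge",c[2]-(n[:2]@(hz-c[:2]))/n[2])
m=(r>.08)&(r<.112)&(abs(l)<.096)&(abs(P[...,2]-.163)<.012)&((abs(l)>.045)|(len(sys.argv)>2))
B=P[m];f=cv2.fitLine(B[:,:2].astype(np.float32),cv2.DIST_HUBER,0,.01,.001).ravel();az=np.degrees(np.arctan2(f[1],f[0]));nn=np.array([-f[1],f[0]])
print("bar",len(B),"az",az%180,"ztop med",np.median(B[:,2]),"foot",hz+((f[2:]-hz)@nn)*nn, "r",(f[2:]-hz)@nn, l[m].min(),l[m].max())
E
python3 b.py t2.png
```

```text
plane [ 0.6154 -0.1452  0.098 ] [ 0.549 -0.133  0.825] 893 tilt 34.371450173956845 az 166.39039286092265 z at hinge 0.09795657992481685
bar 146 az 76.31935 ztop med 0.16063163338719372 foot [ 0.51524981 -0.15554484] r 0.09494383390738176 -0.0953414290108267 0.09583951603417612
```

Call:
send_rows(
  plan=[
    [[0.55,0,0,0,0],[0.55,0,0,0,0],[0.55,0,0,0,0],[0.55,0,0,0.15,0],[0.55,0,0,0.3,0],[0.55,0,0,0.5,0],[0.55,0,0,0.5,0],[0.55,0,0,0.5,0]],
  ],
)

```text
t: 6.62
tool_pos: [0.5165, -0.1575, 0.2618]
orientation: [2.467, 1.937, 0.004]
force: [0.4, -0.7, -0.8]
opening: 0.0209
gripper_force: 0.0
```

```bash
python3 b.py t3.png
```

```text
plane [ 0.6119 -0.1574  0.0985] [ 0.548 -0.132  0.826] 1268 tilt 34.34128483422017 az 166.46385884532995 z at hinge 0.09807516958936045
bar 119 az 72.26543 ztop med 0.16075707118826776 foot [ 0.51223893 -0.14753497] r 0.10001394135841253 -0.09555029606663996 -0.045663417308696296
```

Call:
send_rows(
  plan=[
    [[-0.4,0.08,0.95,0,0.773],[-0.4,0.08,0.95,0,0.773],[-0.4,0.08,0.95,0,0.773],[-0.4,0.08,0.95,0,0.773],[-0.4,0.08,0.95,0,0.773],[-0.4,0.08,0.95,0,0.773],[-0.4,0.08,0.95,0,0.773],[-0.4,0.08,0.95,0,0.773],[-0.4,0.08,0.95,0,0.773]],
  ],
)

```text
t: 7.42
tool_pos: [0.5302, 0.0333, 0.2567]
orientation: [-1.511, -2.751, 0.002]
force: [1.1, -0.3, 0.3]
opening: 0.0648
gripper_force: 0.0
```

Call:
send_rows(
  plan=[
    [[-0.4,0.08,0.95,-0.3,0.773],[-0.4,0.08,0.95,-0.3,0.773],[-0.4,0.08,0.95,-0.3,0.773],[-0.4,0.08,0.95,-0.3,0.773],[-0.4,0.08,0.95,-0.3,0.773],[-0.4,0.08,0.95,-0.3,0.773],[-0.4,0.08,0.95,-0.3,0.773],[-0.4,0.08,0.95,-0.3,0.773],[-0.4,0.08,0.95,-0.3,0.773]],
  ],
)

```text
t: 8.17
tool_pos: [0.5468, 0.2227, 0.1978]
orientation: [-0.311, -3.125, 0.001]
force: [0.1, 0.3, 0.2]
opening: 0.0654
gripper_force: 0.0
```

```bash
python3 - <<'E'
from h import *
T=wristT();R=yaw();print(telemetry.read_state()["tool_pos"],"closing az",np.degrees(np.arctan2(R[1,1],R[0,1])))
p,d=viewer.read_camera("wrist");cv2.imwrite("pics/w2.png",p);P=cloud("wrist",d,T)
m=(np.hypot(P[...,0]-.549,P[...,1]-.2215)<.04)&(P[...,2]>.055)&(P[...,2]<.08)
B=P[m];print(len(B),B.mean(0),np.median(B[:,2]),rect(B[:,:2]))
E
```

```text
[0.54677859 0.22273822 0.19782181] closing az 78.6510101882298
571 [0.54863877 0.22219246 0.06865316] 0.07014678889472237 (array([549.8, 222.2]), array([43.4, 12.1]), 79.3)
```

View pics/w2.png

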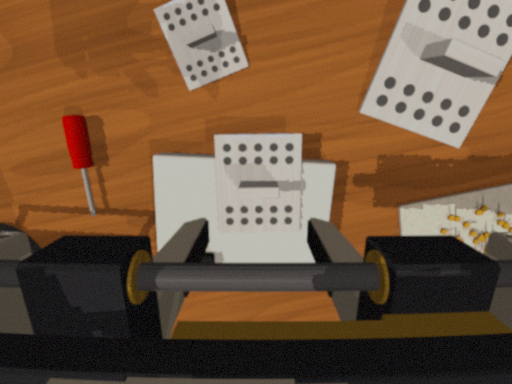

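The wrist view shows the template on the pad, fin at (260,185), midway between the fingertips (195 and 325). The look-alikes are at (202,40) and (450,55). I'll lower and grip across the fin's length so the template can pivot.

Call:
send_rows(
  plan=[
    [[-0.4,0.01,0,-0.2,0],[-0.4,0.01,0,-0.4,0],[-0.4,0.01,0,-0.55,0],[-0.4,0.01,0,-0.65,0],[-0.4,0.01,0,-0.7,0],[-0.4,0.01,0,-0.7,0],[0.3,0.01,0,-0.7,0],[0.3,0.01,0,-0.7,0],[0.3,0.01,0,-0.7,0],[0.3,0.01,0,-0.7,0],[0.3,0.01,0,-0.7,0],[0.3,0.01,0,-0.7,0]],
  ],
  force=15,
)

```text
t: 9.22
tool_pos: [0.5505, 0.2236, 0.0608]
orientation: [0.304, 3.124, 0.002]
force: [-0.0, -1.4, 6.9]
opening: 0.0439
gripper_force: 15.0
```

Call:
send_rows(
  plan=[
    [[0.3,0,0,0.05,0],[0.3,0,0,0.2,0],[0.3,0,0,0.4,0],[0.3,0,0,0.6,0],[0.3,0,0,0.8,0],[0.3,0,0,0.9,0],[0.3,0,0,0.9,0]],
  ],
)

```text
t: 9.8
tool_pos: [0.5519, 0.2243, 0.247]
orientation: [0.303, 3.116, 0.007]
force: [-0.2, -0.1, 0.1]
opening: 0.044
gripper_force: 15.0
```

```bash
python3 - <<'E'
from h import *
T=wristT();R=yaw();tp=np.array(telemetry.read_state()["tool_pos"]);print(tp,"closing az",np.degrees(np.arctan2(R[1,1],R[0,1])))
p,d=viewer.read_camera("wrist");cv2.imwrite("pics/w3.png",p);P=cloud("wrist",d,T)
L=(P-tp)@R
m=(abs(L[...,1])<.06)&(abs(L[...,0])<.08)&(abs(L[...,2]-.024)<.02)&(L[...,0]>.015)
B=L[m];c,n,k=plane(B);print(c,n,k,"x max",np.percentile(B[:,0],99.5),"y",np.percentile(B[:,1],[.5,99.5]))
E
```

```text
[0.5518665  0.22430522 0.24701729] closing az 78.90312499881401
[ 0.03847656 -0.00053687  0.02630689] [ 0.00164674 -0.00162795  0.99999732] 10164 x max 0.06059144079319234 y [-0.05027353  0.04888331]
```

View pics/w3.png

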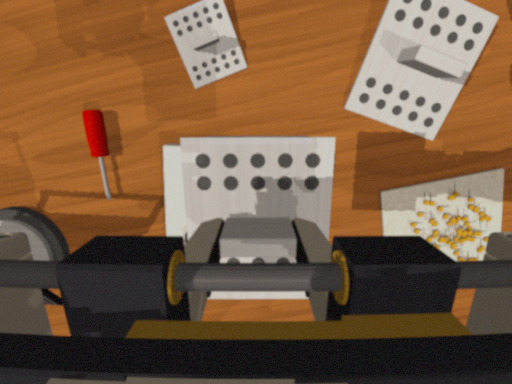

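The template hangs level in the grip: plate top 26 mm below the TCP, fin centred, and the lip edge 60 mm towards the robot. I'll carry it over the bar.

Call:
send_rows(
  plan=[
    [[0.3,0,-0.1,0,-0.042],[0.3,0,-0.25,0,-0.042],[0.3,0,-0.4,0,-0.042],[0.3,0,-0.55,0,-0.042],[0.3,0,-0.7,0,-0.042],[0.3,0,-0.85,0,-0.042],[0.3,0,-1,0,-0.042],[0.3,0,-1,0,-0.042]],
  ],
)

```text
t: 10.52
tool_pos: [0.5477, 0.0186, 0.2364]
orientation: [-0.378, -3.115, 0.004]
force: [-0.2, -0.3, -1.9]
opening: 0.0441
gripper_force: 15.0
```

Call:
send_rows(
  plan=[
    [[0.3,0.035,-0.15,0,0],[0.3,0.035,-0.3,0,0],[0.3,0.035,-0.45,0,0],[0.3,0.035,-0.6,0,0],[0.3,0.035,-0.75,0,0],[0.3,0.035,-0.88,0,0],[0.3,0.035,-0.95,0,0],[0.3,0.035,-0.95,0,0],[0.3,0.035,-0.95,0,0]],
  ],
)

```text
t: 11.27
tool_pos: [0.5555, -0.1663, 0.2373]
orientation: [-0.374, -3.117, -0.002]
force: [0.1, 1.1, -0.8]
opening: 0.044
gripper_force: 15.0
```

```bash
python3 - <<'E'
from h import *
T=wristT();R=yaw();tp=np.array(telemetry.read_state()["tool_pos"]);print(tp,"closing az",np.degrees(np.arctan2(R[1,1],R[0,1])))
p,d=viewer.read_camera("wrist");cv2.imwrite("pics/w4.png",p);P=cloud("wrist",d,T)
L=(P-tp)@R
m=(abs(L[...,1])<.06)&(abs(L[...,0])<.08)&(abs(L[...,2]-.024)<.02)&(L[...,0]>.015)
B=L[m];c,n,k=plane(B);print(c,n,k,"x max",np.percentile(B[:,0],99.5),"y",np.percentile(B[:,1],[.5,99.5]))
hz=np.array([.5153,-.1557]);a=np.radians(166.4);u=np.array([np.cos(a),np.sin(a)])
print("tcp rel bar u",(tp[:2]-hz)@u,"along",(tp[:2]-hz)@[-u[1],u[0]],"dz",tp[2]-.158)
q=P[...,:2]-hz;r=q@u;l=q@np.array([-u[1],u[0]])
m=(abs(r)<.015)&(abs(P[...,2]-.163)<.012)&(abs(l)>.055)&(abs(l)<.1);print("bar wrist",m.sum(),np.median(r[m]),np.median(P[m][:,2]),l[m].min(),l[m].max())
E
```

```text
[ 0.55548129 -0.16629084  0.23730068] closing az 76.30904876538727
[ 0.03844947 -0.00055926  0.02629364] [ 0.0022437  -0.00127996  0.99999666] 10146 x max 0.060574515009543216 y [-0.05024179  0.04890269]
tcp rel bar u -0.04154500188918986 along 0.0008455725353127223 dz 0.07930067555089082
bar wrist 1205 -0.00012976469522942843 0.16213213208221894 -0.09986195698163791 0.09991093349256511
```

Call:
send_rows(
  plan=[
    [[0.3,0.007,-0.002,-0.08,0],[0.3,0.007,-0.002,-0.15,0],[0.3,0.007,-0.002,-0.195,0],[0.3,0.007,-0.002,-0.195,0],[0.3,0.025,-0.006,-0.2,0],[0.3,0.035,-0.009,-0.205,0],[0.3,0.035,-0.009,-0.21,0],[0.3,0.035,-0.009,-0.21,0]],
  ],
  force=15,
)

```text
t: 11.98
tool_pos: [0.5635, -0.1685, 0.1973]
orientation: [0.372, 3.118, -0.0]
force: [0.1, 0.0, -2.0]
opening: 0.0437
gripper_force: 15.0
```

```bash
cat > s.py <<'E'
from h import *
import sys
T=wristT();R=yaw();s=telemetry.read_state();tp=np.array(s["tool_pos"])
p,d=viewer.read_camera("wrist");cv2.imwrite("pics/"+sys.argv[1],p);P=cloud("wrist",d,T)
hz=np.array([.5153,-.1557]);a=np.radians(166.4);u=np.array([np.cos(a),np.sin(a)])
print("tcp rel bar u",(tp[:2]-hz)@u,"along",(tp[:2]-hz)@[-u[1],u[0]],"dz",tp[2]-.158,"az",np.degrees(np.arctan2(R[1,1],R[0,1])))
q=P[...,:2]-hz;r=q@u;l=q@np.array([-u[1],u[0]]);Z=P[...,2]
m=(abs(r)<.015)&(abs(Z-.163)<.012)&(abs(l)>.055)&(abs(l)<.1);print("bar",m.sum(),np.median(r[m]),np.median(Z[m]))
m=(r>-.045)&(r<.012)&(abs(l)<.035)&(Z>.12)&(Z<.2);B=np.c_[r[m],l[m],Z[m]];c,n,k=plane(B);print("plate c",c,"n(u,along,z)",n,k,"slope",np.degrees(np.arctan2(-n[0],n[2])))
m=(abs(l)<.045)&(Z>.12)&(Z<.2)&(r>-.03)&(r<.03);print("lip edge u",np.percentile(r[m],99.5),"along",np.percentile(l[m],[.5,99.5]))
E
python3 s.py w5.png
```

```text
tcp rel bar u -0.04988475786088055 along 0.0011435075328142079 dz 0.03926505792490731 az 76.38953431708312
bar 2195 0.0003278839388636766 0.16218525350513432
plate c [-1.54404761e-02 -1.60229141e-05  1.70913629e-01] n(u,along,z) [ 0.00107143 -0.00156356  0.9999982 ] 8284 slope -0.06138824040490967
lip edge u 0.010676772800973814 along [-0.04452581  0.04453265]
```

Call:
send_rows(
  plan=[
    [[0.3,0.003,-0.001,-0.02,0],[0.3,0.003,-0.001,-0.02,0],[0.3,0.017,-0.004,-0.044,0],[0.3,0.031,-0.007,-0.068,0],[0.3,0.031,-0.007,-0.068,0],[0.3,0.041,-0.01,-0.094,0],[0.3,0.049,-0.012,-0.119,0],[0.3,0.049,-0.012,-0.119,0]],
  ],
  force=5,
)

```text
t: 12.7
tool_pos: [0.5726, -0.1708, 0.1713]
orientation: [-0.373, -3.118, -0.001]
force: [0.2, -0.0, -1.8]
opening: 0.0439
gripper_force: 5.0
```

```bash
python3 s.py w6.png
```

```text
tcp rel bar u -0.059207868359814224 along 0.0012303427669320688 dz 0.013270778005182365 az 76.37456301470175
bar 2916 -0.00012828367654327684 0.1621745631098876
plate c [-1.65199385e-02 -3.24272113e-06  1.60943061e-01] n(u,along,z) [-3.93552717e-01  7.23264904e-04  9.19301766e-01] 9083 slope 23.17574765109528
lip edge u 0.013750966809172349 along [-0.04445032  0.04454914]
```

Call:
send_rows(
  plan=[
    [[0.3,0.007,-0.002,-0.022,0],[0.3,0.014,-0.003,-0.043,0],[0.3,0.016,-0.004,-0.058,0],[0.3,0.019,-0.005,-0.074,0],[0.3,0.021,-0.005,-0.078,0],[0.3,0.024,-0.006,-0.078,0],[0.3,0.024,-0.006,-0.078,0]],
  ],
  force=4,
)

```text
t: 13.33
tool_pos: [0.5772, -0.172, 0.1572]
orientation: [-0.372, -3.118, -0.0]
force: [-5.2, 0.8, 2.0]
opening: 0.0443
gripper_force: 4.0
```

```bash
python3 s.py w7.png
```

```text
tcp rel bar u -0.06404663164168851 along 0.0012967579105952493 dz -0.0008256518301150984 az 76.38083900744651
bar 3584 -0.00014103220381022426 0.16216565399799077
plate c [-1.71699569e-02  5.40854349e-05  1.57527036e-01] n(u,along,z) [-0.5573672   0.00125353  0.83026516] 9374 slope 33.87394684146832
lip edge u 0.0133737160914671 along [-0.04436781  0.04448092]
```

Call:
send_rows(
  plan=[
    [[0,0,0,0,0],[-0.25,0,0,0,0],[-0.25,0,0,0,0],[-0.25,0,0,0,0],[-0.25,0,0,0.1,0],[-0.25,0,0,0.25,0],[-0.25,0,0,0.45,0],[-0.25,0,0,0.6,0],[-0.25,0,0,0.6,0]],
  ],
)

```text
t: 14.13
tool_pos: [0.5806, -0.1733, 0.2861]
orientation: [0.371, 3.107, -0.005]
force: [0.9, -0.5, 2.0]
opening: 0.058
gripper_force: 0.0
```

```bash
python3 s.py w8.png; python3 - <<'E'
from h import *
p,d=viewer.read_camera("scene");cv2.imwrite("pics/s8.png",p)
a=p[70:230,100:300];b=cv2.imread("pics/w8.png")
cv2.imwrite("pics/c8.png",np.hstack([cv2.resize(a,(400,320)),cv2.resize(b,(400,320))]))
E
```

```text
tcp rel bar u -0.06761560832435279 along 0.0017150580667697115 dz 0.12814547660612172 az 76.38221847019726
bar 1077 -0.0005698728285541356 0.16211466073346203
plate c [-1.86057679e-02  7.20968640e-05  1.56547831e-01] n(u,along,z) [-5.57140760e-01  6.92030336e-04  8.30417783e-01] 3046 slope 33.858301154518294
lip edge u 0.013403955993492436 along [-0.04447344  0.04434568]
```

View pics/c8.png

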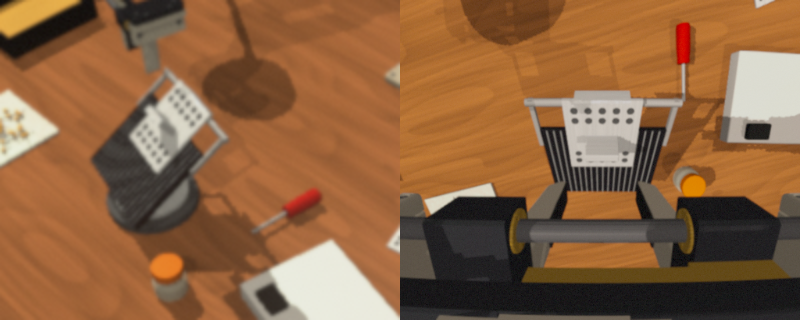

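The left half shows the template hooked over the bar and flat on the board, with the jar, block and driver undisturbed. The right half shows the lip just behind the bar line at (600,98), centred. The measured slope is 33.9°, and the lip and plate are where they should be within about 0.5 mm. I'm handing in.

```bash
python3 -c "
from plant import order
print(order.close_job())"
```

```text
the job is handed in; nothing more can be done
None
```

The job is handed in: the board slopes at about 34° with its bar parallel to the pad's long edges, and the template hangs centred on the bar with its lip hooked behind it and its plate flat; the jar, block and driver look undisturbed in the last picture, though no verdict came back.

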